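Push the jammed cork bung out of the tea-filling tube

ROBOT

A 6-joint arm with a two-finger parallel gripper is mounted at the origin on the work surface. World frame = base frame: x ahead of the robot, y to its left, z up, the work surface at z = 0. Lengths are in m, angles in rad, forces in N, time in s.
With the tool pointing down it reaches from about 0.375 to 0.9 m from the base axis. Payload 3.1 kg.
Tool frame: the origin (TCP) lies midway between the tips of the shut fingers; the grasp point (between the pads) lies 19 mm behind it (r.grip_point_offset is the distance from the TCP to the grasp point, in m); z points along the fingers, y is the direction in which the jaws open and shut (so a half turn about z gives the same grasp; the last joint's range is limited). The gripper opens to 87 mm and grips with 3 to 60 N. Pads are 19 mm wide; open, the fingers measure 117 mm over their backs; the gripper's body (75 mm by 190 mm) begins 51 mm behind the grasp point.
Start: joints at [1.153, 0.527, 1.433, -0, 1.181, -0.178], TCP at [0.148, 0.607, 0.223] pointing down, gripper open.
Joint ranges: [-3.08, 3.08], [-0.75, 2.2], [0.22, 2.44], [-1.43, 4.57], [0, 2.65], [-2.85, 2.85]. Speed limits (rad/s): [2.79, 2.79, 3.14, 3.14, 3.14, 3.14].

INTERFACE

Orientations are given as a 3x3 rotation matrix whose columns are the frame's x, y, z axes.
In Python, from rig import r gives the robot as it stands. The module is installed in compiled form; this text tells all that it offers.
- The arm moves only by the tool servo_tool, never from a script. Its argument "commands" is a list of rows, each a list of 3 entries, a list of its own where there are three numbers: the shift along the tool's x, y, z in units of 25 mm (1.0 is 25 mm), then the turn, a rotation vector about the tool's x, y, z in units of 8 degrees (1.0 is 8 degrees), then the closure, from 0 (fully open) to 1 (shut). In form: [[[x, y, z], [wx, wy, wz], fingers], ...]. A call has 1 to 20 rows; each row shifts and turns the pose as measured when the row begins, along the tool's axes as they then stand; what a row does not reach is not made up. A row lasts 1/8 s, in which the tool goes at most 62.5 mm and 10.7 degrees, less where a joint would pass 70% of its speed; a pose out of reach is approached as far as the arm can. A call is refused whole if a number of a shift passes 1 or a number of a turn 1, either way. A call with a gripper value outside its range is refused whole. The fingers move at their own pace and stop on an object; "newtons" is the grip in N (left out, the last holds). Time passes only in rows, so rows that do not move let the fingers close. It gives the time, the measured TCP pose, the force and the opening at its end, in the units of the state.
- r.observe(): the state, without advancing time (a new reading comes with each control period).
- r.get_image(name): name is "side" or "top" or "wrist"; returns (picture, depth): 480x640x3 uint8, red, green, blue; 480x640 float32, m along the optical axis (not along the pixel's ray), 0 where there is no reading.
- r.get_calibration(name): a dict with "fx", "fy", "cx", "cy" (pixels), "dist" ([k1, k2, p1, p2, k3] as OpenCV has them; the pictures are not rectified), "pose" (4x4, takes a point from camera to world coordinates). Camera axes: x right, y up, looking along -z (the intrinsics and any distortion apply to the point x, -y, -z); pixel columns grow to the right and rows downward; lengths in m; the calibration is good to about 2 mm. A picture is of the moment at which its call begins: read the wrist's pose just before it. get_calibration takes no time and is no camera call; for the wrist camera it gives the pose at the moment of the call.
- r.hand_in(): hands the job in, once; it reports no verdict.
Trained networks look in the newest picture that a camera, given by its name, has taken for a name from the list of things; names that differ only in an ending like _2 or _b are one class to them, and where a whole thing is asked for, a point or a joint stands for the part that bears it (a point fixed in the world has none). Each returns a list of dicts, best first, with "p" (0 to 1); they miss things now and then, are a little off and sometimes report something else, mostly with a low value. They report only what shows in the picture. A call takes as long as a camera call. They do not tell look-alikes from the thing itself.
- r.look_for(camera, target): "extent" ([centre column, centre row, width, height] in pixels, round what is visible of it).
- r.masks_of(camera, target): "region" (480x640 bool, what is visible of it) and "extent" ([centre column, centre row, width, height] in pixels, round what is visible of it).
- r.place_of(camera, target): "pixel" ([column, row] in pixels: a listed point, or the origin of a listed thing).
The state is a dict: "t": time; "joint_pos": joint angles; "dq": joint speeds; "tau": joint torques, N m; "tool_pos": TCP position; "eef_rot": TCP orientation; "force": force on the tool from outside, world axes, zero at the start; "ft_torque": the same for the moment, N m; "gripper_width": finger opening in m.
Only numpy, scipy, OpenCV 4.12 (cv2) and the standard library are available. Lean on these libraries where they do the work, as an engineer would, in place of code of your own. Each camera call takes 0.05 s, during which the arm holds its last target.

TASK

A cork bung is jammed in the clear tube of the tea-filling stand. Take the push rod out of its wooden holder, feel your way with its tip into the off-centre hole of the orange guide ring on top of the tube, push the bung out of the bottom so that it drops into the white dish, and put the rod fully back upright in its holder. Never press the rod hard against the stand, and leave the dish, the teapot, the cups and the water bottle where they are.

Things in the scene. Friction and masses are not known exactly. Their poses are not given: they have to be found in the camera images.
- stand: Fixed level filling stand. Origin: centre of the underside of its grey foot (160 x 130 x 10 mm), on the vertical axis of the clear tube; z up. A column (22 x 40 mm, 122 mm tall), 63 mm to the stand's -x side, carries the tube: outside 36 mm, bore 30 mm, from 70 to 130 mm above the table; black rubber retaining collar 62 mm across at its lower end; orange guide ring on top.
- tube_top (a point): Point on the tube's axis level with the upper face (138 mm above the table) of the orange guide ring, 50 mm across, 8 mm thick. Its round hole (13 mm) is centred 6 mm off this point, in a direction that changes every time and is not measured (the ring overhangs the tube to that side). A rod aimed here lands on its flat face. It does not turn; pressed, it gives 2.5 mm at 12 N, then is hard.
- tube_bottom (a point): Point on the tube's axis at the tube's lower end, 70 mm above the table. A rod held vertical and centred on the ring's hole passes freely down to here, on that line 6 mm off the axis, with about 2 mm play to each side.
- bung: Loose cork, 27 mm diameter, 24 mm tall, 18 g. Origin: centre of its lower face. At the start it stands in the tube on four sprung rubber nubs, lower face 83 mm, upper face 107 mm above the table. 6 to 14 N of steady downward push (it varies) starts it through the nubs, then less; it falls clear once the rod's end is pushed to about 75 mm above the table. The rod may go on to 68 mm.
- dish: Loose white bowl, 96 mm across the rim, 32 mm tall, standing on the stand's foot (10 mm above the table) centred below the tube. Origin: centre of its underside.
- holder: Fixed wooden block, 64 x 64 mm, 90 mm tall, with a vertical 15 mm through hole in its centre. Origin: centre of its underside; its sides run along its x and y.
- holder_mouth (a point): Centre of the hole in the holder's top face, 90 mm above the table.
- rod: Loose upright push rod, 90 g. Origin: centre of the flat lower end of its steel shaft, z up along it. From there: shaft 9 mm diameter, 80 mm long; black flange 32 mm diameter, 80 to 86 mm up; square wooden grip 18 x 18 mm, 86 to 131 mm up, sides along the rod's x and y. At the start it hangs in the holder, flange on the holder's top face (origin 10 mm above the table).
- rod_grip (a point): Centre of the rod's wooden grip, 108.5 mm above the rod's lower end. Fingers that grip here with their tips just above the flange push down on the flange.
- teapot: Glass teapot on a round woven mat, bystander, about 125 mm wide and 113 mm tall. Origin: centre of its underside.
- cup_a: Clear glass cup, bystander, 68 mm across and 68 mm tall. Origin: centre of its underside.
- cup_b: Green glass cup, bystander, 68 mm across and 68 mm tall. Origin: centre of its underside.
- water: Clear bluish water bottle, bystander, 62 mm diameter, 190 mm tall. Origin: centre of its underside.
Mind the look-alikes: they are no part of the job. Leave any purple look-alike of the rod alone.

How it is judged:
On the way, in this order (a step that is already met when the one before it is completed fails the run):
1. the rod is lifted out of the holder (its lower end above the holder's top) (z of rod in the frame of holder above 0.095 m), for 0.1 s.
2. the bung is out of the tube's bottom while the rod stands in the tube (z of bung in the frame of stand below 0.05 m and horizontal distance between rod and tube_bottom below 0.015 m and z of rod in the frame of stand below 0.1 m), for 0.1 s.
At the end, for the whole second after the job is handed in: The bung lies at rest in the dish under the tube (centre within 45 mm of the dish's centre, less than 40 mm above its underside), and the released rod stands at rest in the holder: within 8 mm of the hole's centre, flange down on the block to within 4 mm, upright within 0.08 rad (horizontal distance between bung and dish below 0.045 m and z of bung in the frame of dish below 0.04 m and linear speed of bung below 0.03 m/s and horizontal distance between rod and holder_mouth below 0.008 m and z of rod in the frame of holder between 0.006 and 0.014 m and angle between rod's own z axis and vertical below 0.08 rad and linear speed of rod below 0.02 m/s); the robot touches nothing.
It fails at once if the rod presses on the stand (tube, guide ring, column) with more than 25 N (contact force between rod and stand above 25 N).
It fails at once if the dish is moved by more than 20 mm (distance of dish from where it was at the start of the episode above 0.02 m).
It fails at once if the teapot, a cup or the water bottle is moved by more than 30 mm (distance of any of teapot, cup_a, cup_b, water from where it was at the start of the episode above 0.03 m).
It also fails if it takes over 72 s, if anything falls off the work surface, if the arm or the gripper's body presses on something with over 40 N, if the wrist force passes 120 N, or if a joint passes its speed limit or range.

## Working session

There is one attempt and no reset: what is moved stays moved. The work goes in short steps, Python scripts to look and compute and a tool call to move; the robot and the scene stay as the last step left them, time stands still between calls to the robot, and variables do not carry over. Pictures are saved under pics/ and viewed, and the job is handed in when it is done.

Besides the shell and the picture viewer there is one more tool, called after "Emit:" as name(argument=value, ...), one argument or row to a line, values as JSON. servo_tool: Moves the arm, as the interface text tells. Its arguments: {"type":"object","properties":{"commands":{"type":"array"},"newtons":{"type":"number"}},"required":["commands"]}

```bash
ls; mkdir -p pics; python3 - <<'E'
from rig import r
import cv2,json
print(r.observe(), r.grip_point_offset)
for n in ["side","top"]:
    p,d=r.get_image(n)
    cv2.imwrite(f"pics/{n}0.png",p[:,:,::-1])
    for t in ["rod","holder","holder_mouth","tube_top","stand","rod_grip","dish","water","teapot","cup_a"]:
        print(n,t,[(x['p'],[round(v) for v in x['pixel']]) for x in r.place_of(n,t)[:3]])
print(r.observe()['t'])
E
```

```text
pics
{'t': 0.0, 'joint_pos': array([ 1.15249648e+00,  5.28441836e-01,  1.43387074e+00, -1.02509154e-05,
        1.18135926e+00, -1.78512490e-01]), 'dq': array([ 1.17655229e-03, -5.81650161e-04,  8.86445923e-04, -3.78357801e-04,
       -1.32399645e-03, -9.64479980e-05]), 'tau': array([-1.32773428e-03, -4.40037596e+01, -1.76593351e+01,  6.32504141e-02,
        5.83363348e-02, -1.78885612e-04]), 'tool_pos': array([0.14812605, 0.60646806, 0.2215966 ]), 'eef_rot': array([[-9.71389275e-01,  2.37491425e-01, -8.35914581e-04],
       [ 2.37492624e-01,  9.71387476e-01, -1.90377127e-03],
       [ 3.59867603e-04, -2.04782654e-03, -9.99997838e-01]]), 'force': array([0.72738846, 0.51536766, 0.47477572]), 'ft_torque': array([-0.06338435,  0.03127125,  0.02031302]), 'gripper_width': 0.08665113986411144} 0.0187
side rod [(0.94, [456, 243]), (0.93, [373, 215]), (0.42, [206, 297])]
side holder [(0.76, [423, 221])]
side holder_mouth [(0.74, [428, 194])]
side tube_top [(0.85, [326, 255]), (0.57, [244, 257])]
side stand [(0.82, [328, 301])]
side rod_grip [(0.84, [380, 178]), (0.82, [465, 209]), (0.52, [430, 179])]
side dish [(0.83, [328, 299]), (0.35, [243, 259])]
side water [(0.84, [181, 376])]
side teapot [(0.77, [352, 161])]
side cup_a [(0.63, [245, 258])]
top rod [(0.79, [416, 234]), (0.78, [447, 267])]
top holder [(0.8, [448, 269])]
top holder_mouth [(0.93, [458, 259])]
top tube_top [(0.71, [310, 272])]
top stand [(0.62, [311, 280]), (0.23, [180, 254])]
top rod_grip [(0.64, [456, 256]), (0.59, [459, 302])]
top dish [(0.78, [309, 281])]
top water [(0.76, [182, 253])]
top teapot [(0.83, [446, 159]), (0.44, [313, 280])]
top cup_a [(0.82, [241, 206]), (0.41, [311, 280])]
1.1
```

View pics/side0.png

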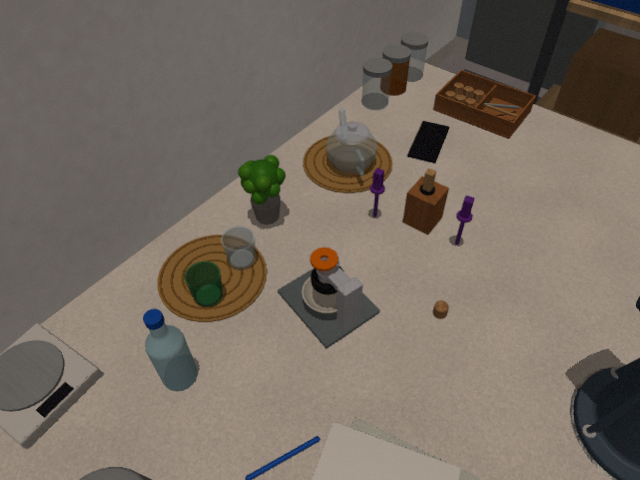

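View pics/top0.png

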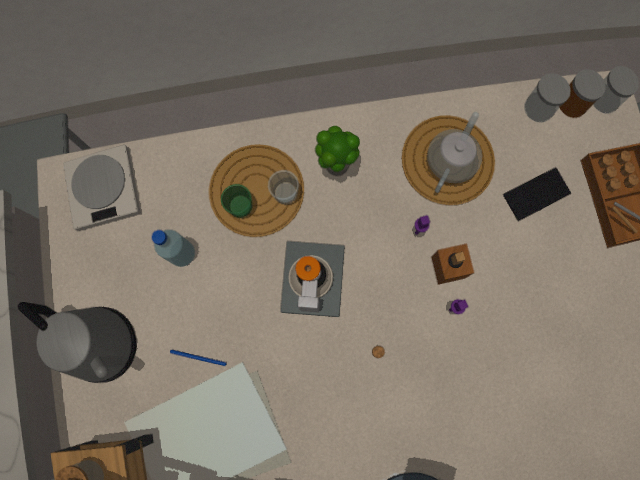

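The rod is the wooden-gripped one in the block: side (429,181), top (456,258). The look-alikes are the purple rods at side (378,190) and (465,215), top (422,225) and (458,306), and a loose cork at side (441,309). The ring is at side (325,258), top (308,268).

```bash
cat > h.py <<'E'
import numpy as np, cv2
from rig import r
def ray(n,px,c=None):
    c=c or r.get_calibration(n)
    K=np.array([[c['fx'],0,c['cx']],[0,c['fy'],c['cy']],[0,0,1]])
    u=cv2.undistortPoints(np.array([[px]],float),K,np.array(c['dist'],float))[0,0]
    P=np.array(c['pose']); d=P[:3,:3]@np.array([u[0],-u[1],-1]); return P[:3,3],d
def atz(n,px,z,c=None):
    o,d=ray(n,px,c); return o+d*(z-o[2])/d[2]
def pts(n,dep,mask,c=None):
    c=c or r.get_calibration(n)
    K=np.array([[c['fx'],0,c['cx']],[0,c['fy'],c['cy']],[0,0,1]])
    v,u=np.nonzero(mask&(dep>0)); 
    q=cv2.undistortPoints(np.stack([u,v],1).astype(float)[:,None],K,np.array(c['dist'],float))[:,0]
    d=dep[v,u][:,None]
    P=np.array(c['pose']); return np.c_[q[:,:1]*d,-q[:,1:]*d,-d]@P[:3,:3].T+P[:3,3], np.stack([u,v],1)
def proj(n,X,c=None):
    c=c or r.get_calibration(n)
    K=np.array([[c['fx'],0,c['cx']],[0,c['fy'],c['cy']],[0,0,1]])
    P=np.linalg.inv(np.array(c['pose'])); Y=np.atleast_2d(X)@P[:3,:3].T+P[:3,3]
    return cv2.projectPoints(Y*[1,-1,-1],np.zeros(3),np.zeros(3),K,np.array(c['dist'],float))[0][:,0]
E
python3 - <<'E'
from h import *
np.set_printoptions(precision=4,suppress=True)
for n in ["side","top"]:
    p,d=r.get_image(n); c=r.get_calibration(n)
    print(n,c['fx'],np.array(c['pose'])[:3,3])
    hsv=cv2.cvtColor(p,cv2.COLOR_RGB2HSV)
    m=(hsv[...,0]>5)&(hsv[...,0]<16)&(hsv[...,1]>230)&(hsv[...,2]>120)
    m[:, :290]=0; m[:,350:]=0; m[:240]=0;m[290:]=0
    X,uv=pts(n,d,m); print("ring",m.sum(),uv.mean(0),np.median(X,0))
    for nm,bx in dict(grip=(445,250,468,268) if n=="top" else (422,168,438,190),block=(430,243,475,285) if n=="top" else (400,180,450,232),).items():
        mm=np.zeros_like(m); mm[bx[1]:bx[3],bx[0]:bx[2]]=1
        X,uv=pts(n,d,mm)
        for lo,hi in ((.084,.095),(.12,.15)):
            s=(X[:,2]>lo)&(X[:,2]<hi); 
            if s.any(): print(nm,lo,s.sum(),X[s].mean(0), X[s].min(0),X[s].max(0), uv[s].mean(0))
    for nm,z in (("cup_a",0),("cup_b",0),("water",0),("teapot",0)):
        for x in r.place_of(n,nm)[:2]: print(nm,x['p'],atz(n,x['pixel'],z))
    if n=="top":
        cv2.imwrite("pics/c1.png",cv2.resize(p[200:320,270:490,::-1],None,fx=3.6,fy=3.6,interpolation=cv2.INTER_CUBIC))
    else:
        cv2.imwrite("pics/c2.png",cv2.resize(p[160:350,270:490,::-1],None,fx=3,fy=3,interpolation=cv2.INTER_CUBIC))
E
```

```text
side 521.7016358458942 [0.1879 0.5733 0.8379]
ring 403 [323.8209 258.301 ] [0.5539 0.1319 0.1387]
grip 0.084 43 [ 0.5267 -0.1964  0.09  ] [ 0.5124 -0.2082  0.0854] [ 0.5566 -0.1796  0.095 ] [432.4186 184.6279]
grip 0.12 135 [ 0.5254 -0.1693  0.134 ] [ 0.5174 -0.1832  0.1205] [ 0.5354 -0.1615  0.1433] [429.1407 175.837 ]
block 0.084 561 [ 0.5213 -0.1676  0.0896] [ 0.4917 -0.2093  0.0841] [ 0.5593 -0.1404  0.095 ] [427.344  193.3672]
block 0.12 27 [ 0.5242 -0.1657  0.1238] [ 0.5174 -0.1758  0.1205] [ 0.5336 -0.162   0.1283] [428.     180.8519]
cup_a 0.7 [0.7469 0.2607 0.    ]
cup_a 0.65 [0.7529 0.1446 0.    ]
cup_b 0.7 [0.7469 0.2607 0.    ]
cup_b 0.65 [0.7529 0.1446 0.    ]
water 0.81 [0.6535 0.4108 0.    ]
teapot 0.8 [ 0.7678 -0.2356  0.    ]
teapot 0.64 [ 0.5668 -0.2569  0.    ]
top 601.6908348736 [0.3716 0.1051 1.3206]
ring 382 [307.8898 267.895 ] [0.5565 0.1272 0.1373]
grip 0.084 240 [ 0.5328 -0.1784  0.09  ] [ 0.5107 -0.2074  0.0842] [ 0.5537 -0.1532  0.095 ] [455.425  258.3958]
grip 0.12 102 [ 0.5283 -0.1745  0.1374] [ 0.5195 -0.1855  0.1203] [ 0.5385 -0.1664  0.1466] [458.6373 256.9706]
block 0.084 773 [ 0.5265 -0.1765  0.0894] [ 0.4948 -0.2118  0.0841] [ 0.5622 -0.1438  0.095 ] [455.066  261.5369]
block 0.12 102 [ 0.5283 -0.1745  0.1374] [ 0.5195 -0.1855  0.1203] [ 0.5385 -0.1664  0.1466] [458.6373 256.9706]
cup_a 0.9 [0.7614 0.1518 0.    ]
cup_a 0.74 [0.742 0.268 0.   ]
cup_b 0.9 [0.7614 0.1518 0.    ]
cup_b 0.74 [0.742 0.268 0.   ]
water 0.81 [0.6544 0.4068 0.    ]
teapot 0.83 [ 0.775  -0.2315  0.    ]
teapot 0.47 [0.5488 0.1248 0.    ]
```

View pics/c1.png

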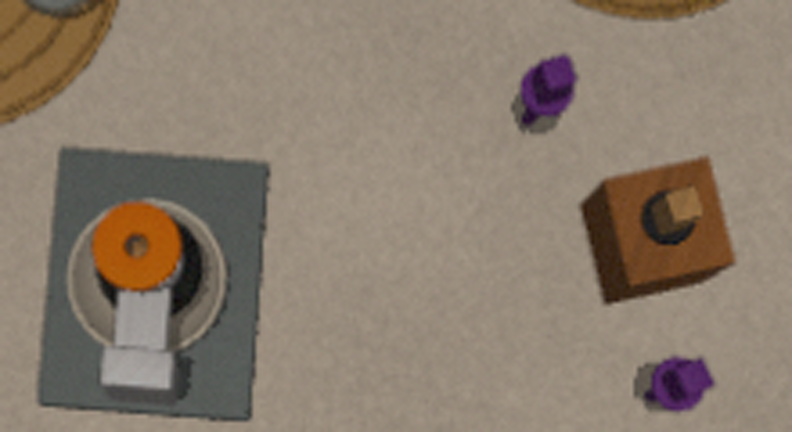

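View pics/c2.png

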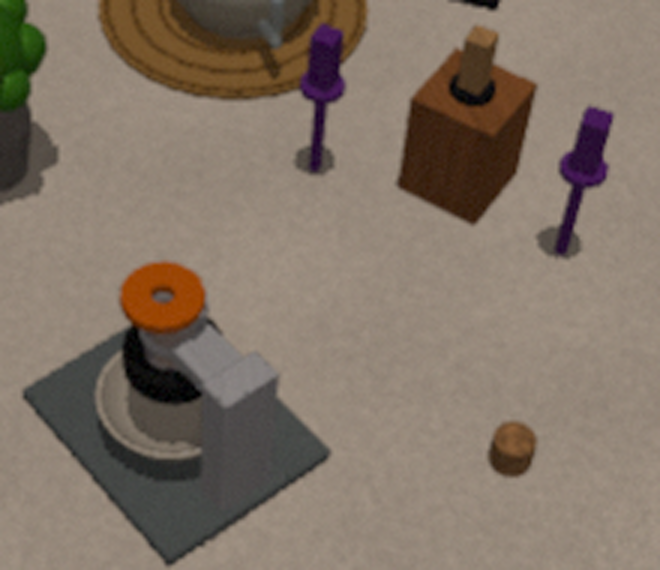

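```bash
python3 - <<'E'
from h import *
np.set_printoptions(precision=4,suppress=True)
s=r.observe();c=r.get_calibration("wrist");P=np.array(c['pose']);R=s['eef_rot']
print(c['fx'],c['dist'],R.T@(P[:3,3]-s['tool_pos']),R.T@P[:3,:3])
t=np.array([.50,.115,.30]); print(R.T@(t-s['tool_pos'])/.025)
E
```

```text
337.43184137728537 [-0.0089  0.      0.      0.      0.    ] [ 0.073  -0.     -0.1607] [[-0.0006  0.965   0.2622]
 [ 1.      0.0007 -0.0005]
 [-0.0007  0.2622 -0.965 ]]
[-18.3368 -15.7807  -3.0988]
```

Emit:
servo_tool(
  commands=[
    [[-0.95,-0.82,-0.5],[0,0,0],0.3],
    [[-0.95,-0.82,-0.5],[0,0,0],0.3],
    [[-0.95,-0.82,-0.5],[0,0,0],0.3],
    [[-0.95,-0.82,-0.5],[0,0,0],0.3],
    [[-0.95,-0.82,-0.5],[0,0,0],0.3],
    [[-0.95,-0.82,-0.2],[0,0,0],0.3],
    [[-0.95,-0.82,0],[0,0,0],0.3],
    [[-0.95,-0.82,0],[0,0,0],0.3],
    [[-0.95,-0.82,0],[0,0,0],0.3],
    [[-0.95,-0.82,0],[0,0,0],0.3],
    [[-0.95,-0.82,0],[0,0,0],0.3],
    [[-0.95,-0.82,0],[0,0,0],0.3],
    [[-0.95,-0.82,0],[0,0,0],0.3],
    [[-0.95,-0.82,0],[0,0,0],0.3],
    [[-0.95,-0.82,0],[0,0,0],0.3],
    [[-0.95,-0.82,0],[0,0,0],0.3],
    [[-0.95,-0.82,0],[0,0,0],0.3],
    [[-0.95,-0.82,0],[0,0,0],0.3],
    [[-0.95,-0.82,0],[0,0,0],0.3],
    [[0,0,0],[0,0,0],0.3],
  ],
)

```text
t: 4.1
tool_pos: [0.507, 0.1074, 0.2951]
eef_rot: [[-0.972, 0.236, 0.009], [0.236, 0.972, 0.004], [-0.008, 0.006, -1.0]]
force: [0.2, -0.2, -0.6]
gripper_width: 0.0608
```

```bash
python3 - <<'E'
from h import *
np.set_printoptions(precision=4,suppress=True)
c=r.get_calibration("wrist");p,d=r.get_image("wrist")
np.savez("w1.npz",p=p,d=d); import pickle; pickle.dump((c,r.observe()),open("w1.pkl","wb"))
cv2.imwrite("pics/w1.png",p[:,:,::-1])
hsv=cv2.cvtColor(p,cv2.COLOR_RGB2HSV)
m=(hsv[...,0]>5)&(hsv[...,0]<16)&(hsv[...,1]>200)&(hsv[...,2]>90)
n,l,st,ce=cv2.connectedComponentsWithStats(m.astype(np.uint8))
k=1+st[1:,4].argmax();print(st[k]);x,y,w,h=st[k,:4]
cv2.imwrite("pics/w1c.png",cv2.resize(p[y-25:y+h+25,x-25:x+w+25,::-1],None,fx=5,fy=5,interpolation=cv2.INTER_CUBIC))
X,uv=pts("wrist",d,l==k,c);print(np.median(X,0))
cs,hi=cv2.findContours((l==k).astype(np.uint8),cv2.RETR_CCOMP,cv2.CHAIN_APPROX_NONE)
for q,hh in zip(cs,hi[0]):
    if len(q)>8:
        e=cv2.fitEllipse(q); print(len(q),hh[3],e, [atz("wrist",e[0],z,c) for z in(.138,.130)])
        W=np.array([atz("wrist",a[0],.138,c)[:2] for a in q]).astype(np.float32); print(cv2.minEnclosingCircle(W),cv2.fitEllipse(W))
print(r.place_of("wrist","tube_top")[:2])
E
```

```text
[ 331  238   49   46 1660]
[0.5533 0.1295 0.1362]
133 -1 ((354.842529296875, 260.4141845703125), (45.48794174194336, 47.75990295410156), 76.14546966552734) [array([0.5526, 0.1294, 0.138 ]), array([0.5556, 0.1296, 0.13  ])]
((0.5529963970184326, 0.12970945239067078), 0.024861657992005348) ((0.5530599355697632, 0.12932342290878296), (0.04748407378792763, 0.04820070415735245), 87.18629455566406)
35 0 ((354.82440185546875, 260.8453369140625), (12.011246681213379, 13.887487411499023), 71.931884765625) [array([0.553 , 0.1293, 0.138 ]), array([0.556 , 0.1294, 0.13  ])]
((0.5532431602478027, 0.1294270157814026), 0.007341365329921246) ((0.5530731678009033, 0.12929366528987885), (0.012718969024717808, 0.013823578134179115), 9.249858856201172)
[{'pixel': [351.7, 255.9], 'p': 0.69}, {'pixel': [394.3, 348.6], 'p': 0.32}]
```

View pics/w1.png

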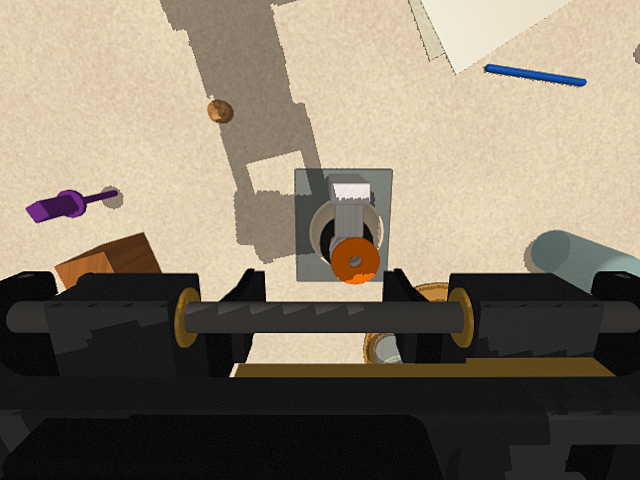

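View pics/w1c.png

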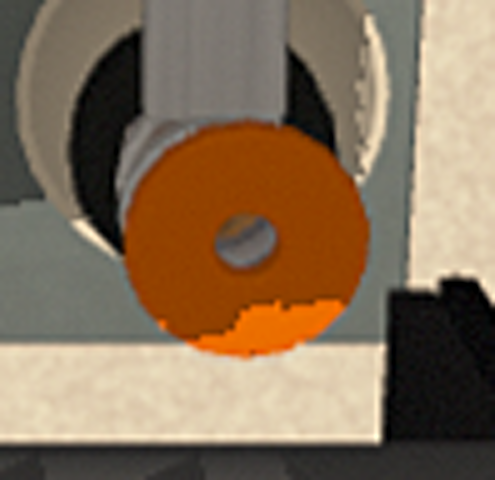

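Emit:
servo_tool(
  commands=[
    [[-0.15,-1,0],[0,0,0],0.3],
    [[-0.15,-1,0],[0,0,0],0.3],
    [[-0.15,-1,0],[0,0,0],0.3],
    [[-0.15,-1,0],[0,0,0],0.3],
    [[-0.15,-1,0],[0,0,0],0.3],
    [[-0.15,-1,0],[0,0,0],0.3],
    [[-0.15,-1,0],[0,0,0],0.3],
    [[-0.15,-1,0],[0,0,0],0.3],
    [[-0.15,-1,0],[0,0,0],0.3],
    [[-0.15,-1,0],[0,0,0],0.3],
    [[-0.15,-1,0],[0,0,0],0.3],
    [[-0.15,-1,0],[0,0,0],0.3],
    [[0,0,0],[0,0,0],0.3],
  ],
)

```text
t: 5.82
tool_pos: [0.4733, -0.1822, 0.2929]
eef_rot: [[-0.977, 0.212, 0.003], [0.212, 0.977, 0.014], [0.0, 0.014, -1.0]]
force: [0.5, 0.5, -0.0]
gripper_width: 0.061
```

```bash
python3 - <<'E'
from h import *
np.set_printoptions(precision=4,suppress=True)
c=r.get_calibration("wrist");p,d=r.get_image("wrist");s=r.observe()
np.savez("w2.npz",p=p,d=d); import pickle; pickle.dump((c,s),open("w2.pkl","wb"))
print(s['tool_pos'])
X,uv=pts("wrist",d,np.ones(d.shape,bool),c)
near=np.hypot(X[:,0]-.527,X[:,1]+.177)<.06
for lo,hi in ((.084,.0935),(.135,.147)):
    q=near&(X[:,2]>lo)&(X[:,2]<hi); 
    m=np.zeros((480,640),np.uint8); m[uv[q,1],uv[q,0]]=1
    m=cv2.morphologyEx(m,cv2.MORPH_OPEN,np.ones((3,3)))
    n,l,st,ce=cv2.connectedComponentsWithStats(m);k=1+st[1:,4].argmax()
    sel=q&(l[uv[:,1],uv[:,0]]==k)
    print(lo,sel.sum(),X[sel].mean(0),cv2.minAreaRect(X[sel,:2].astype(np.float32)*1000),st[k])
u,v=proj("wrist",[[.527,-.177,.12]],c)[0].astype(int);print(u,v)
cv2.imwrite("pics/w2c.png",cv2.resize(p[max(v-70,0):v+70,u-80:u+80,::-1],None,fx=4.5,fy=4.5,interpolation=cv2.INTER_CUBIC))
cv2.imwrite("pics/w2.png",p[:,:,::-1])
E
```

```text
[ 0.4731 -0.1812  0.2928]
0.084 2243 [ 0.5202 -0.177   0.0884] ((524.8623046875, -176.78878784179688), (64.78929138183594, 64.0440444946289), 2.5081214904785156) [ 301  223   68   65 2243]
0.135 302 [ 0.5254 -0.1757  0.1391] ((525.880126953125, -175.65785217285156), (17.369932174682617, 17.895816802978516), 4.6015520095825195) [329 263  21  20 302]
336 267
```

View pics/w2c.png

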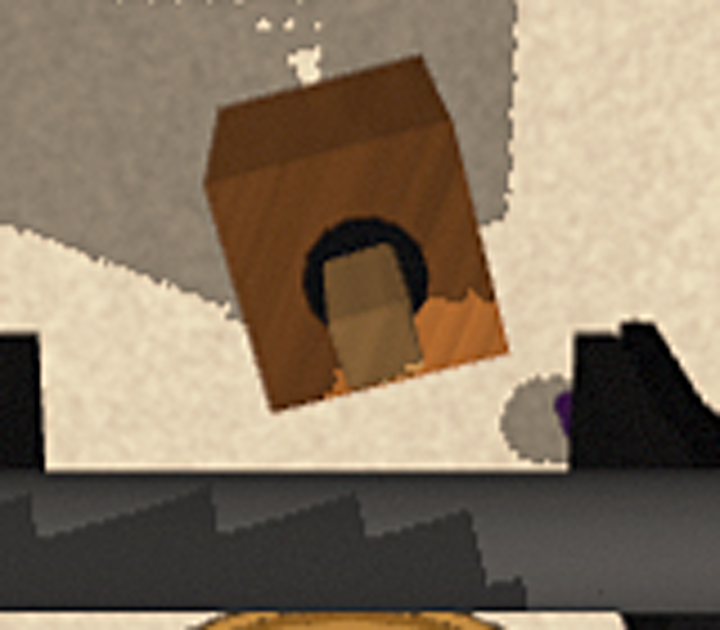

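```bash
cat >> h.py <<'E'
from scipy.spatial.transform import Rotation as Ro
def plan(pos,yaw=None):
    """yaw: world angle (deg) of tool y; tool z down"""
    s=r.observe();R=s['eef_rot']
    if yaw is not None:
        a=np.radians(yaw); y=np.array([np.cos(a),np.sin(a),0]); z=np.array([0,0,-1.]); G=np.stack([np.cross(y,z),y,z],1)
        print("turn units",np.round(np.degrees(Ro.from_matrix(R.T@G).as_rotvec())/8,3)); 
        print("shift after turn",np.round(G.T@(np.array(pos)-s['tool_pos'])/.025,2))
    print("shift now",np.round(R.T@(np.array(pos)-s['tool_pos'])/.025,3))
    print("pos",np.round(s['tool_pos'],4),"F",np.round(s['force'],2),"T",np.round(s['ft_torque'],3),"t",s['t'],"yaw",np.degrees(np.arctan2(R[1,1],R[0,1])),"z",np.round(R[:,2],4))
E
python3 -c "
from h import *
plan([.526,-.1765,.18],93.5)"
```

```text
turn units [ 0.109  0.009 -1.959]
shift after turn [-2.12  0.06  4.51]
shift now [-2.033  0.56   4.519]
pos [ 0.4731 -0.1812  0.2928] F [-0.19 -0.2  -0.17] T [ 0.047  0.022 -0.045] t 5.875 yaw 77.82997860634137 z [ 0.0024  0.015  -0.9999]
```

Emit:
servo_tool(
  commands=[
    [[0,0,0],[0.06,0,-1],0.3],
    [[0,0,0],[0.05,0,-0.96],0.3],
    [[-0.7,0.02,0.5],[0,0,0],0.3],
    [[-0.7,0.02,1],[0,0,0],0.3],
    [[-0.7,0.02,1],[0,0,0],0.3],
    [[0,0,1],[0,0,0],0.3],
    [[0,0,0.7],[0,0,0],0.3],
    [[0,0,0],[0,0,0],0.3],
  ],
)

```text
t: 6.88
tool_pos: [0.5315, -0.1624, 0.1811]
eef_rot: [[-0.998, -0.066, 0.001], [-0.066, 0.998, 0.006], [-0.002, 0.006, -1.0]]
force: [-0.6, 0.5, 0.3]
gripper_width: 0.061
```

```bash
python3 - <<'E'
from h import *
np.set_printoptions(precision=4,suppress=True)
plan([.526,-.1765,.099],93.5)
c=r.get_calibration("wrist");p,d=r.get_image("wrist")
u,v=proj("wrist",[[.526,-.1765,.141]],c)[0].astype(int);print(u,v)
X,uv=pts("wrist",d,np.ones(d.shape,bool),c)
near=np.hypot(X[:,0]-.527,X[:,1]+.177)<.06
q=near&(X[:,2]>.135)&(X[:,2]<.147)
if q.sum()>20: print(q.sum(),X[q].mean(0),cv2.minAreaRect(X[q,:2].astype(np.float32)*1000))
q=near&(X[:,2]>.086)&(X[:,2]<.0925)
if q.sum()>20: print(q.sum(),X[q].mean(0),cv2.minAreaRect(X[q,:2].astype(np.float32)*1000))
cv2.imwrite("pics/w3.png",p[:,:,::-1])
E
```

```text
turn units [0.045 0.013 0.036]
shift after turn [ 0.25 -0.55  3.28]
shift now [ 0.261 -0.57   3.279]
pos [ 0.5315 -0.1624  0.1811] F [-0.55  0.46  0.31] T [0.06  0.004 0.015] t 6.875 yaw 93.79204905331592 z [ 0.0014  0.0064 -1.    ]
300 255
780 [ 0.5256 -0.1756  0.1391] ((526.462890625, -175.74398803710938), (18.461652755737305, 17.827495574951172), 3.5605247020721436)
4932 [ 0.5211 -0.1772  0.0884] ((525.3563842773438, -176.91250610351562), (64.69300079345703, 64.23646545410156), 2.785562753677368)
```

View pics/w3.png

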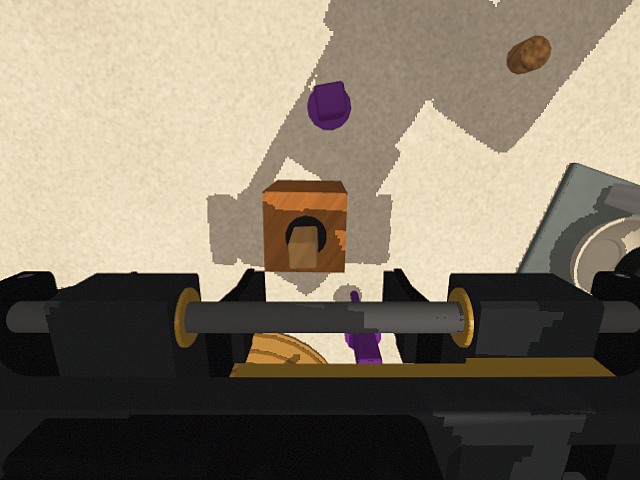

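The wooden grip shows at (303,245) in the block, between the fingers, and the purple look-alikes at (330,105) and (360,330) are clear. I'll align and descend.

Emit:
servo_tool(
  commands=[
    [[0.2,-0.5,0],[0.04,0,0.04],0.3],
    [[0.02,-0.05,1],[0,0,0],0.3],
    [[0,0,0.5],[0,0,0],0.3],
    [[0,0,0],[0,0,0],0.3],
  ],
)

```text
t: 7.42
tool_pos: [0.5301, -0.1797, 0.1468]
eef_rot: [[-0.998, -0.059, 0.01], [-0.059, 0.998, -0.005], [-0.01, -0.006, -1.0]]
force: [0.2, -0.1, 0.7]
gripper_width: 0.0608
```

```bash
python3 -c "
from h import *
plan([.526,-.176,.099],93.3)"
```

```text
turn units [-0.041  0.072  0.007]
shift after turn [0.15 0.16 1.91]
shift now [0.173 0.169 1.908]
pos [ 0.5301 -0.1797  0.1468] F [ 0.25 -0.05  0.66] T [ 0.02   0.049 -0.01 ] t 7.425 yaw 93.3554674061276 z [ 0.0103 -0.0051 -0.9999]
```

Emit:
servo_tool(
  commands=[
    [[0.15,0.15,0],[-0.04,0.07,0],0.3],
    [[0,0,0],[0,0,0],0.3],
    [[0,0,0],[0,0,0],0.3],
  ],
)

```text
t: 7.8
tool_pos: [0.5269, -0.1768, 0.1487]
eef_rot: [[-0.998, -0.058, 0.003], [-0.058, 0.998, -0.002], [-0.003, -0.002, -1.0]]
force: [0.1, 0.8, -0.8]
gripper_width: 0.0612
```

```bash
python3 -c "
from h import *
plan([.526,-.176,.099],93.3)"
```

```text
turn units [-0.014  0.02   0.004]
shift after turn [0.04 0.03 1.99]
shift now [0.041 0.036 1.989]
pos [ 0.5269 -0.1768  0.1487] F [ 0.1   0.75 -0.77] T [ 0.023 -0.026 -0.017] t 7.8 yaw 93.3348407275268 z [ 0.0029 -0.0018 -1.    ]
```

Emit:
servo_tool(
  commands=[
    [[0.03,0.03,0.5],[0,0,0],0.3],
    [[0,0,0.6],[0,0,0],0.3],
    [[0,0,0.5],[0,0,0],0.3],
    [[0,0,0.3],[0,0,0],0.3],
    [[0,0,0],[0,0,0],0.3],
  ],
)

```text
t: 8.43
tool_pos: [0.5257, -0.1757, 0.097]
eef_rot: [[-0.998, -0.058, 0.001], [-0.058, 0.998, -0.001], [-0.001, -0.001, -1.0]]
force: [-0.3, -0.3, -0.1]
gripper_width: 0.0606
```

```bash
python3 -c "
from h import *
plan([.526,-.176,.099],93.3)"
```

```text
turn units [-0.007  0.008  0.006]
shift after turn [-0.01 -0.01 -0.08]
shift now [-0.01  -0.013 -0.079]
pos [ 0.5257 -0.1757  0.097 ] F [-0.35 -0.31 -0.09] T [0.003 0.009 0.044] t 8.425 yaw 93.34755465612487 z [ 1.2e-03 -9.0e-04 -1.0e+00]
```

Emit:
servo_tool(
  commands=[
    [[0,0,-0.04],[0,0,0],0.6],
    [[0,0,0],[0,0,0],1],
    [[0,0,0],[0,0,0],1],
    [[0,0,0],[0,0,0],1],
    [[0,0,0],[0,0,0],1],
  ],
  newtons=45,
)

```text
t: 9.05
tool_pos: [0.5267, -0.1762, 0.0993]
eef_rot: [[-0.998, -0.058, 0.004], [-0.058, 0.998, -0.002], [-0.004, -0.003, -1.0]]
force: [-0.9, 0.5, 0.0]
gripper_width: 0.0187
```

```bash
python3 -c "
from h import *
plan([.526,-.176,.20],93.3)"
```

```text
turn units [-0.018  0.026  0.006]
shift after turn [ 0.03  0.01 -4.03]
shift now [ 0.012  0.    -4.027]
pos [ 0.5267 -0.1762  0.0993] F [-0.86  0.51  0.  ] T [0.071 0.01  0.009] t 9.05 yaw 93.34593765492058 z [ 0.0037 -0.0023 -1.    ]
```

Emit:
servo_tool(
  commands=[
    [[0,0,-0.3],[0,0,0],1],
    [[0,0,-0.7],[0,0,0],1],
    [[0,0,-1],[0,0,0],1],
    [[0,0,-1],[0,0,0],1],
    [[0,0,-1],[0,0,0],1],
    [[0,0,-1],[0,0,0],1],
    [[0,0,-1],[0,0,0],1],
    [[0,0,0],[0,0,0],1],
  ],
)

```text
t: 10.05
tool_pos: [0.525, -0.1752, 0.2558]
eef_rot: [[-0.998, -0.058, 0.003], [-0.058, 0.998, -0.002], [-0.003, -0.002, -1.0]]
force: [-0.2, -0.4, -0.5]
gripper_width: 0.018
```

```bash
python3 - <<'E'
from h import *
plan([.5545,.1290,.25],93.3)
s=r.observe()
for n in ("top","side"):
    p,d=r.get_image(n);u,v=proj(n,[s['tool_pos']])[0].astype(int)
    cv2.imwrite(f"pics/g_{n}.png",cv2.resize(p[max(v-80,0):v+100,max(u-90,0):u+90,::-1],None,fx=3,fy=3))
E
```

```text
turn units [-0.013  0.018  0.006]
shift after turn [-1.88 12.08  0.23]
shift now [-1.888 12.08   0.214]
pos [ 0.525  -0.1752  0.2558] F [-0.25 -0.36 -0.46] T [ 0.041 -0.008 -0.004] t 10.05 yaw 93.34809519874149 z [ 0.0026 -0.0017 -1.    ]
```

View pics/g_side.png

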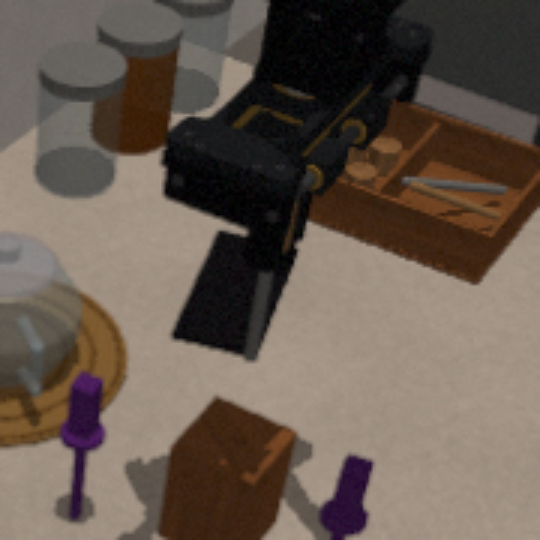

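The rod is out, hanging straight from the fingers, with its end above the block. On to the ring.

Emit:
servo_tool(
  commands=[
    [[-0.15,0.5,0],[0,0,0],1],
    [[-0.15,1,0],[0,0,0],1],
    [[-0.15,1,0],[0,0,0],1],
    [[-0.15,1,0],[0,0,0],1],
    [[-0.15,1,0],[0,0,0],1],
    [[-0.15,1,0],[0,0,0],1],
    [[-0.15,1,0],[0,0,0],1],
    [[-0.15,1,0],[0,0,0],1],
    [[-0.15,1,0],[0,0,0],1],
    [[-0.15,1,0],[0,0,0],1],
    [[-0.15,1,0],[0,0,0],1],
    [[-0.15,0.8,0],[0,0,0],1],
    [[-0.1,0.4,0],[0,0,0],1],
    [[0,0,0],[0,0,0],1],
    [[0,0,0],[0,0,0],1],
  ],
)

```text
t: 12.02
tool_pos: [0.5423, 0.142, 0.2359]
eef_rot: [[-0.997, -0.061, -0.041], [-0.061, 0.998, 0.013], [0.04, 0.015, -0.999]]
force: [-0.0, 0.3, -0.3]
gripper_width: 0.0179
```

```bash
python3 - <<'E'
from h import *
plan([.5545,.1290,.235],93.3)
E
```

```text
turn units [ 0.108 -0.289  0.025]
shift after turn [-0.46 -0.55  0.03]
shift now [-0.455 -0.549  0.008]
pos [0.5423 0.142  0.2359] F [-0.03  0.25 -0.35] T [ 0.025 -0.018  0.002] t 12.025 yaw 93.48188828222442 z [-0.0411  0.0126 -0.9991]
```

Emit:
servo_tool(
  commands=[
    [[-0.4,-0.5,0],[0.1,-0.28,0.02],1],
    [[0,0,0],[0,0,0],1],
    [[0,0,0],[0,0,0],1],
  ],
)

```text
t: 12.4
tool_pos: [0.5527, 0.1283, 0.235]
eef_rot: [[-0.998, -0.055, -0.002], [-0.055, 0.998, 0.001], [0.002, 0.001, -1.0]]
force: [0.0, -0.7, -1.0]
gripper_width: 0.0173
```

```bash
python3 - <<'E'
from h import *
plan([.5545,.1290,.235],93.3)
np.set_printoptions(precision=4,suppress=True)
s=r.observe(); P=s['tool_pos']; 
for n in ("top","side","wrist"):
    c=r.get_calibration(n);p,d=r.get_image(n);u,v=proj(n,[[.5545,.129,.145]],c)[0].astype(int)
    print(n,proj(n,[P+s['eef_rot'][:,2]*.0893*-0+s['eef_rot'][:,2]*.0893],c))
    a=max(v-50,0);b=max(u-60,0)
    cv2.imwrite(f"pics/h_{n}.png",cv2.resize(p[a:a+100,b:b+120,::-1],None,fx=5,fy=5,interpolation=cv2.INTER_CUBIC)); print(a,b)
E
```

```text
turn units [ 0.007 -0.017 -0.016]
shift after turn [-0.07  0.03  0.  ]
shift now [-0.074  0.026  0.   ]
pos [0.5527 0.1283 0.235 ] F [ 0.03 -0.66 -0.99] T [-0.023 -0.005 -0.055] t 12.4 yaw 93.16964391513982 z [-2.4e-03  8.0e-04 -1.0e+00]
top [[307.5132 269.3481]]
218 247
side [[325.5784 254.7634]]
204 264
wrist [[322.8135 242.8443]]
195 263
```

View pics/h_side.png

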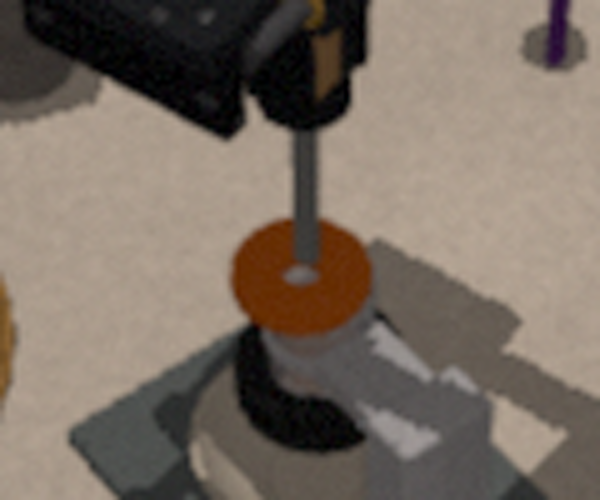

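View pics/h_wrist.png

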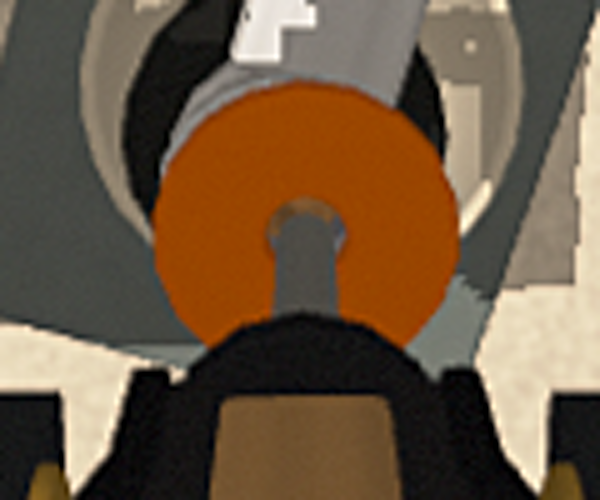

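```bash
python3 - <<'E'
from h import *
np.set_printoptions(precision=4,suppress=True)
s=r.observe(); P=s['tool_pos']+s['eef_rot'][:,2]*.0893; print(P)
for n in ("side","wrist","top"):
    c=r.get_calibration(n);p,d=r.get_image(n)
    hsv=cv2.cvtColor(p,cv2.COLOR_RGB2HSV)
    m=((hsv[...,0]>4)&(hsv[...,0]<17)&(hsv[...,1]>200)&(hsv[...,2]>60)).astype(np.uint8)
    u,v=proj(n,[[.5545,.129,.138]],c)[0].astype(int); k=np.zeros_like(m);k[v-45:v+45,u-45:u+45]=1
    m*=k; n_,l,st,ce=cv2.connectedComponentsWithStats(m);j=1+st[1:,4].argmax()
    q=np.nonzero(l==j);W=np.array([atz(n,(a,b),.138,c)[:2] for a,b in zip(q[1],q[0])])
    # robust circle of radius 25 fit to convex hull
    hull=cv2.convexHull(W.astype(np.float32)*1000)[:,0]
    from scipy.optimize import least_squares
    f=least_squares(lambda x:np.hypot(*(hull-x[:2]).T)-24.7,hull.mean(0),loss='soft_l1',f_scale=.5)
    print(n,f.x,np.abs(f.fun).mean(), "drop px",proj(n,[[P[0],P[1],.138]],c), "ringc px",proj(n,[[f.x[0]/1e3,f.x[1]/1e3,.138]],c))
    if n=="wrist":print("tip", atz(n,(263+61.6,195+42),.1457,c))
print("side tip",atz("side",(325.2,255.4),.1457),"side hole",atz("side",(324,259),.138))
E
```

```text
[0.5527 0.1286 0.1457]
side [553.899  132.8394] 0.6923003979901833 drop px [[325.3864 257.6271]] ringc px [[323.3358 258.7756]]
wrist [553.7565 129.4041] 0.37822023671385896 drop px [[322.9045 240.3687]] ringc px [[323.8214 241.6516]]
tip [0.5478 0.1297 0.1457]
top [523.0717 128.3525] 3.034774814864242 drop px [[307.5197 269.814 ]] ringc px [[309.9914 284.4442]]
side tip [0.5521 0.1298 0.1457] side hole [0.5527 0.1325 0.138 ]
```

Emit:
servo_tool(
  commands=[
    [[-0.055,0.04,0.0],[0,0,0],1],
    [[0,0,0.15],[0,0,0],1],
    [[0,0,0.1],[0,0,0],1],
  ],
)

```text
t: 13.08
tool_pos: [0.5544, 0.1302, 0.2286]
eef_rot: [[-0.998, -0.057, -0.001], [-0.057, 0.998, 0.001], [0.001, 0.001, -1.0]]
force: [-1.4, -0.3, -1.4]
gripper_width: 0.018
```

```bash
python3 - <<'E'
from h import *
plan([.554,.1295,.2273],93.3)
E
```

```text
turn units [ 0.005 -0.009 -0.004]
shift after turn [ 0.02 -0.03  0.05]
shift now [ 0.017 -0.028  0.05 ]
pos [0.5544 0.1302 0.2286] F [-1.36 -0.26 -1.37] T [ 0.032  0.019 -0.045] t 13.075 yaw 93.26502176216604 z [-1.4e-03  7.0e-04 -1.0e+00]
```

Emit:
servo_tool(
  commands=[
    [[0,0,0.08],[0,0,0],1],
    [[0,0,0.08],[0,0,0],1],
  ],
)

```text
t: 13.32
tool_pos: [0.5542, 0.1302, 0.224]
eef_rot: [[-0.998, -0.057, -0.002], [-0.057, 0.998, 0.001], [0.002, 0.001, -1.0]]
force: [-0.6, -0.2, -1.4]
gripper_width: 0.0175
```

```bash
python3 - <<'E'
from h import *
plan([.554,.1295,.2273],93.3)
E
```

```text
turn units [ 0.006 -0.014 -0.005]
shift after turn [ 0.01 -0.03 -0.13]
shift now [ 0.01  -0.029 -0.133]
pos [0.5542 0.1302 0.224 ] F [-0.64 -0.2  -1.38] T [0.005 0.01  0.   ] t 13.325 yaw 93.26337346565465 z [-1.9e-03  7.0e-04 -1.0e+00]
```

Emit:
servo_tool(
  commands=[
    [[0,0,0.08],[0,0,0],1],
    [[0,0,0.08],[0,0,0],1],
    [[0,0,0.08],[0,0,0],1],
  ],
)

```text
t: 13.7
tool_pos: [0.5542, 0.1302, 0.2175]
eef_rot: [[-0.998, -0.057, -0.002], [-0.057, 0.998, 0.001], [0.002, 0.001, -1.0]]
force: [0.3, -1.1, -1.2]
gripper_width: 0.0176
```

```bash
python3 - <<'E'
from h import *
plan([.554,.1295,.2273],93.3)
s=r.observe(); P=s['tool_pos']; 
for n in ("side","wrist"):
    c=r.get_calibration(n);p,d=r.get_image(n);u,v=proj(n,[[.5545,.129,.145]],c)[0].astype(int)
    a=max(v-50,0);b=max(u-60,0)
    cv2.imwrite(f"pics/i_{n}.png",cv2.resize(p[a:a+100,b:b+120,::-1],None,fx=5,fy=5,interpolation=cv2.INTER_CUBIC))
E
```

```text
turn units [ 0.005 -0.014 -0.005]
shift after turn [ 0.01 -0.03 -0.39]
shift now [ 0.01  -0.028 -0.39 ]
pos [0.5542 0.1302 0.2175] F [ 0.31 -1.07 -1.18] T [-0.06  -0.007  0.003] t 13.7 yaw 93.26279336521505 z [-2.e-03  7.e-04 -1.e+00]
```

View pics/i_side.png

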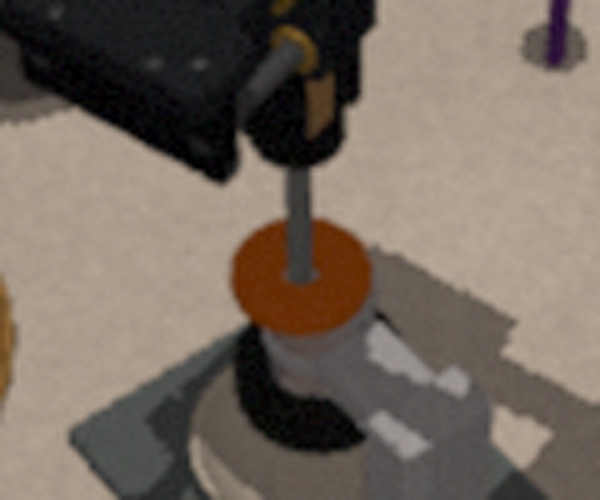

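View pics/i_wrist.png

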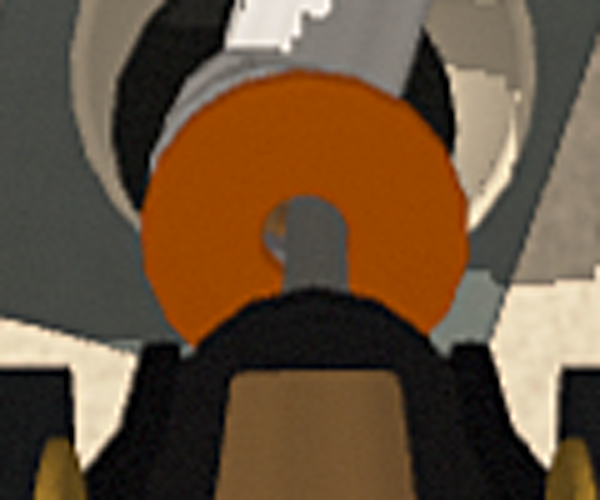

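Emit:
servo_tool(
  commands=[
    [[0,-0.05,0],[0,-0.01,0],1],
    [[0,0,0.2],[0,0,0],1],
    [[0,0,0.2],[0,0,0],1],
    [[0,0,0.1],[0,0,0],1],
  ],
)

```text
t: 14.3
tool_pos: [0.5542, 0.1288, 0.2043]
eef_rot: [[-0.998, -0.057, -0.0], [-0.057, 0.998, 0.001], [0.0, 0.001, -1.0]]
force: [0.3, -0.7, -1.0]
gripper_width: 0.0175
```

```bash
python3 - <<'E'
from h import *
plan([.554,.1295,.2273],93.3)
s=r.observe(); P=s['tool_pos']; 
for n in ("wrist",):
    c=r.get_calibration(n);p,d=r.get_image(n);u,v=proj(n,[[.5545,.129,.145]],c)[0].astype(int)
    a=max(v-50,0);b=max(u-60,0)
    cv2.imwrite(f"pics/j_{n}.png",cv2.resize(p[a:a+100,b:b+120,::-1],None,fx=5,fy=5,interpolation=cv2.INTER_CUBIC))
E
```

```text
turn units [ 0.005 -0.003 -0.005]
shift after turn [ 0.01  0.03 -0.92]
shift now [ 0.008  0.028 -0.92 ]
pos [0.5542 0.1288 0.2043] F [ 0.33 -0.66 -0.99] T [-0.01   0.004  0.002] t 14.3 yaw 93.26204330188946 z [-5.e-04  7.e-04 -1.e+00]
```

View pics/j_wrist.png

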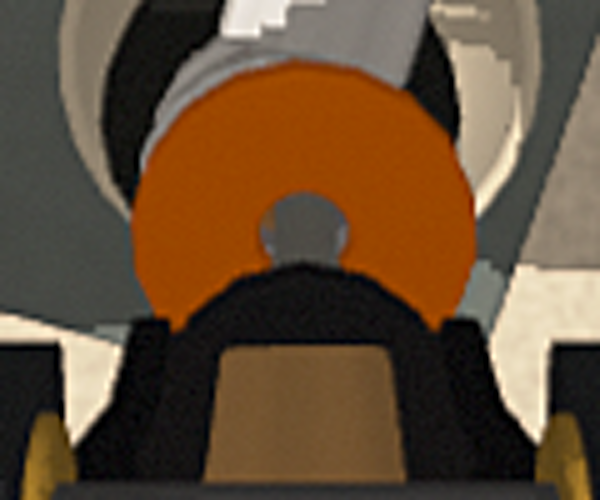

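Emit:
servo_tool(
  commands=[
    [[0,0,0.2],[0,0,0],1],
    [[0,0,0.2],[0,0,0],1],
    [[0,0,0.2],[0,0,0],1],
    [[0,0,0.2],[0,0,0],1],
  ],
)

```text
t: 14.85
tool_pos: [0.5562, 0.1297, 0.1875]
eef_rot: [[-0.998, -0.057, 0.005], [-0.057, 0.998, 0.002], [-0.005, 0.002, -1.0]]
force: [-3.4, -0.1, 8.5]
gripper_width: 0.0177
```

```bash
python3 - <<'E'
from h import *
plan([.554,.129,.1585],93.3)
E
```

```text
turn units [ 0.015  0.036 -0.007]
shift after turn [ 0.09 -0.02  1.16]
shift now [ 0.096 -0.026  1.159]
pos [0.5562 0.1297 0.1875] F [-3.38 -0.1   8.51] T [-0.151  0.909 -0.039] t 14.85 yaw 93.24627390757425 z [ 0.0049  0.0023 -1.    ]
```

Emit:
servo_tool(
  commands=[
    [[0.07,0,0.1],[0,0.04,0],1],
    [[0.02,0,0.2],[0,0,0],1],
    [[0,0,0.25],[0,0,0],1],
  ],
)

```text
t: 15.22
tool_pos: [0.556, 0.1297, 0.1783]
eef_rot: [[-0.998, -0.057, 0.005], [-0.057, 0.998, 0.002], [-0.006, 0.001, -1.0]]
force: [-3.1, -0.5, 8.2]
gripper_width: 0.0177
```

```bash
python3 - <<'E'
from h import *
plan([.554,.129,.1585],93.3)
E
```

```text
turn units [ 0.01   0.04  -0.003]
shift after turn [ 0.08 -0.02  0.79]
shift now [ 0.085 -0.023  0.79 ]
pos [0.556  0.1297 0.1783] F [-3.1  -0.47  8.2 ] T [-0.249  0.741 -0.013] t 15.225 yaw 93.27866379322374 z [ 0.0054  0.0016 -1.    ]
```

Moving through the nubs at about 8 N. I'll continue with the sideways correction.

Emit:
servo_tool(
  commands=[
    [[0.07,-0.02,0.2],[0,0.04,0],1],
    [[0.06,0,0.25],[0,0.03,0],1],
    [[0.04,0,0.25],[0,0.02,0],1],
  ],
)

```text
t: 15.6
tool_pos: [0.5557, 0.1293, 0.1649]
eef_rot: [[-0.998, -0.057, 0.004], [-0.057, 0.998, 0.002], [-0.004, 0.001, -1.0]]
force: [-0.1, 0.4, -0.0]
gripper_width: 0.0172
```

```bash
python3 - <<'E'
from h import *
plan([.554,.129,.1585],93.3)
E
```

```text
turn units [ 0.009  0.026 -0.002]
shift after turn [ 0.07 -0.01  0.26]
shift now [ 0.068 -0.007  0.256]
pos [0.5557 0.1293 0.1649] F [-0.11  0.38 -0.04] T [0.175 0.077 0.077] t 15.6 yaw 93.28210702518112 z [ 0.0035  0.0015 -1.    ]
```

Emit:
servo_tool(
  commands=[
    [[0.05,0,0.1],[0,0.02,0],1],
    [[0.02,0,0.1],[0,0,0],1],
    [[0,0,0],[0,0,0],1],
  ],
)

```text
t: 15.98
tool_pos: [0.553, 0.1291, 0.1585]
eef_rot: [[-0.998, -0.057, -0.002], [-0.057, 0.998, 0.001], [0.002, 0.001, -1.0]]
force: [0.3, -0.2, -1.1]
gripper_width: 0.0178
```

```bash
python3 - <<'E'
from h import *
plan([.554,.129,.1585],93.3)
for n in ("side","wrist"):
    c=r.get_calibration(n);p,d=r.get_image(n);u,v=proj(n,[[.5545,.129,.08]],c)[0].astype(int)
    a=max(v-50,0);b=max(u-60,0)
    cv2.imwrite(f"pics/k_{n}.png",cv2.resize(p[a:a+100,b:b+120,::-1],None,fx=5,fy=5,interpolation=cv2.INTER_CUBIC))
E
```

```text
turn units [ 0.009 -0.013 -0.001]
shift after turn [-0.04 -0.01 -0.  ]
shift now [-0.04  -0.007 -0.002]
pos [0.553  0.1291 0.1585] F [ 0.32 -0.23 -1.14] T [-0.012  0.018 -0.046] t 15.975 yaw 93.28936891307235 z [-0.0018  0.0011 -1.    ]
```

View pics/k_side.png

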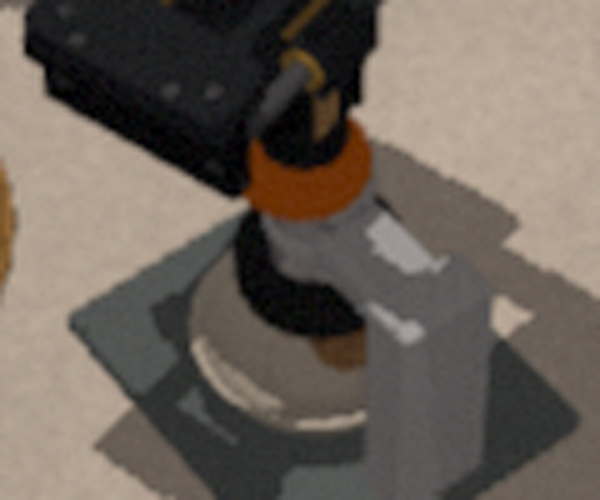

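View pics/k_wrist.png

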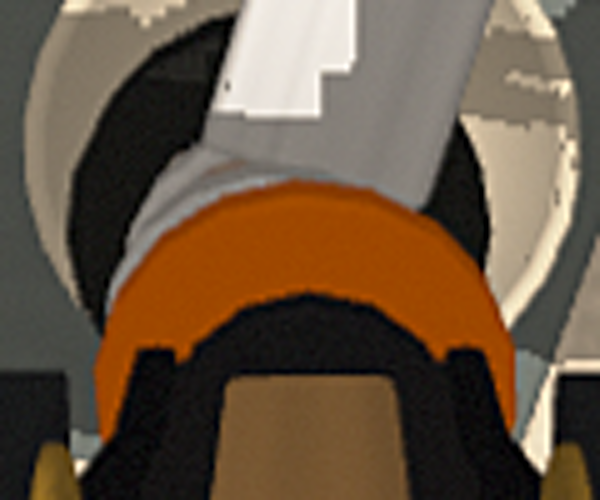

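The cork lies in the dish (brown patch at crop (340,348)) and the force on the rod is gone. Withdrawing.

Emit:
servo_tool(
  commands=[
    [[-0.03,0,-0.3],[0,-0.01,0],1],
    [[0,0,-0.5],[0,0,0],1],
    [[0,0,-0.5],[0,0,0],1],
    [[0,0,0],[0,0,0],1],
  ],
)

```text
t: 16.58
tool_pos: [0.555, 0.1292, 0.1946]
eef_rot: [[-0.998, -0.057, 0.003], [-0.057, 0.998, 0.001], [-0.003, 0.001, -1.0]]
force: [-0.4, -0.2, 0.0]
gripper_width: 0.0178
```

```bash
python3 - <<'E'
from h import *
plan([.554,.129,.26],93.3)
E
```

```text
turn units [ 0.008  0.022 -0.001]
shift after turn [ 0.04 -0.   -2.61]
shift now [ 3.100e-02 -2.000e-03 -2.614e+00]
pos [0.555  0.1292 0.1946] F [-0.44 -0.23  0.  ] T [ 0.062  0.002 -0.04 ] t 16.575 yaw 93.29049263857468 z [ 0.003   0.0013 -1.    ]
```

Emit:
servo_tool(
  commands=[
    [[0.02,0,-0.4],[0,0.02,0],1],
    [[0,0,-0.5],[0,0,0],1],
    [[0,0,-0.6],[0,0,0],1],
    [[0,0,-0.6],[0,0,0],1],
    [[0,0,-0.6],[0,0,0],1],
    [[0,0,0],[0,0,0],1],
  ],
)

```text
t: 17.32
tool_pos: [0.5547, 0.1291, 0.268]
eef_rot: [[-0.998, -0.057, 0.002], [-0.057, 0.998, 0.001], [-0.002, 0.001, -1.0]]
force: [0.6, -0.3, -0.6]
gripper_width: 0.0175
```

```bash
python3 - <<'E'
from h import *
plan([.5265,-.1762,.26],93.3)
E
```

```text
turn units [ 0.008  0.015 -0.001]
shift after turn [  1.83 -12.13   0.32]
shift now [  1.829 -12.127   0.304]
pos [0.5547 0.1291 0.268 ] F [ 0.63 -0.35 -0.58] T [ 0.04   0.039 -0.072] t 17.325 yaw 93.29387471673815 z [ 0.002   0.0012 -1.    ]
```

Emit:
servo_tool(
  commands=[
    [[0.15,-0.5,0],[0,0,0],1],
    [[0.15,-1,0],[0,0,0],1],
    [[0.15,-1,0],[0,0,0],1],
    [[0.15,-1,0],[0,0,0],1],
    [[0.15,-1,0],[0,0,0],1],
    [[0.15,-1,0],[0,0,0],1],
    [[0.15,-1,0],[0,0,0],1],
    [[0.15,-1,0],[0,0,0],1],
    [[0.15,-1,0],[0,0,0],1],
    [[0.15,-1,0],[0,0,0],1],
    [[0.15,-1,0],[0,0,0],1],
    [[0.15,-0.7,0],[0,0,0],1],
    [[0,-0.3,0],[0,0,0],1],
    [[0,0,0],[0,0,0],1],
    [[0,0,0],[0,0,0],1],
  ],
)

```text
t: 19.2
tool_pos: [0.5141, -0.1756, 0.2584]
eef_rot: [[-0.998, -0.055, -0.021], [-0.055, 0.998, 0.005], [0.02, 0.006, -1.0]]
force: [0.0, 0.1, -1.0]
gripper_width: 0.0178
```

```bash
python3 - <<'E'
from h import *
plan([.5265,-.1762,.22],93.3)
E
```

```text
turn units [ 0.044 -0.147 -0.021]
shift after turn [-0.49 -0.05  1.54]
shift now [-0.525 -0.061  1.527]
pos [ 0.5141 -0.1756  0.2584] F [ 0.03  0.13 -0.99] T [ 0.031 -0.027 -0.017] t 19.2 yaw 93.12975823529646 z [-0.0208  0.005  -0.9998]
```

Emit:
servo_tool(
  commands=[
    [[-0.45,-0.05,0.3],[0.04,-0.14,-0.02],1],
    [[0,0,0.5],[0,0,0],1],
    [[0,0,0.4],[0,0,0],1],
    [[0,0,0],[0,0,0],1],
    [[0,0,0],[0,0,0],1],
  ],
)

```text
t: 19.82
tool_pos: [0.5259, -0.1738, 0.2252]
eef_rot: [[-0.998, -0.061, -0.001], [-0.061, 0.998, 0.002], [0.001, 0.002, -1.0]]
force: [-0.3, 0.3, -0.5]
gripper_width: 0.018
```

```bash
python3 - <<'E'
from h import *
plan([.5262,-.1762,.22],93.3)
E
```

```text
turn units [ 0.013 -0.008  0.023]
shift after turn [-0.01 -0.1   0.21]
shift now [-0.005 -0.098  0.209]
pos [ 0.5259 -0.1738  0.2252] F [-0.33  0.26 -0.51] T [-0.015  0.028  0.015] t 19.825 yaw 93.48104057026043 z [-0.0013  0.0017 -1.    ]
```

Emit:
servo_tool(
  commands=[
    [[0,-0.09,0],[0.01,0,0.02],1],
    [[0,0,0.5],[0,0,0],1],
    [[0,0,0.5],[0,0,0],1],
    [[0,0,0.1],[0,0,0],1],
    [[0,0,0],[0,0,0],1],
  ],
)

```text
t: 20.45
tool_pos: [0.526, -0.1765, 0.1959]
eef_rot: [[-0.998, -0.057, -0.001], [-0.057, 0.998, -0.0], [0.001, 0.0, -1.0]]
force: [-0.5, 0.7, -0.6]
gripper_width: 0.0179
```

```bash
python3 - <<'E'
from h import *
plan([.5262,-.1762,.18],93.3)
s=r.observe(); tip=s['tool_pos']+s['eef_rot'][:,2]*.0893; print(tip)
for n in ("side","wrist"):
    c=r.get_calibration(n);p,d=r.get_image(n);q=proj(n,[[.5262,-.1762,.09],tip],c);u,v=q[0].astype(int)
    a=max(v-50,0);b=max(u-60,0); print(n,(q-[b,a])*5)
    cv2.imwrite(f"pics/l_{n}.png",cv2.resize(p[a:a+100,b:b+120,::-1],None,fx=5,fy=5,interpolation=cv2.INTER_CUBIC))
E
```

```text
turn units [ 0.    -0.006 -0.002]
shift after turn [-0.01  0.01  0.64]
shift now [-0.008  0.012  0.638]
pos [ 0.526  -0.1765  0.1959] F [-0.47  0.66 -0.57] T [0.014 0.025 0.031] t 20.45 yaw 93.28475340769626 z [-9.e-04 -0.e+00 -1.e+00]
[ 0.52594578 -0.17650636  0.10664117]
side [[302.64550588 254.47178676]
 [309.27048289 224.66647208]]
wrist [[301.90833122 253.37001614]
 [300.00299887 280.13687555]]
```

View pics/l_side.png

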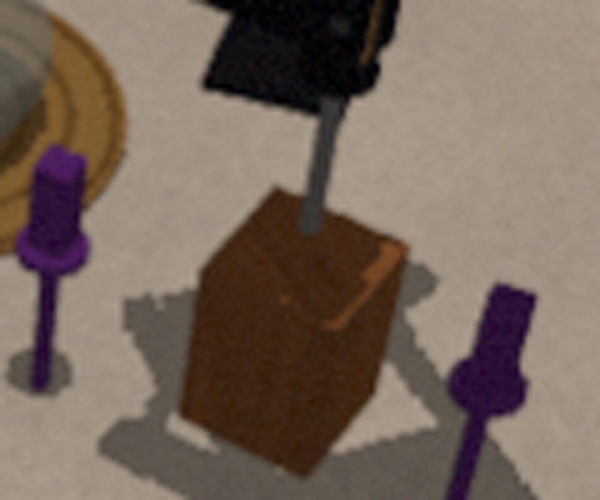

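View pics/l_wrist.png

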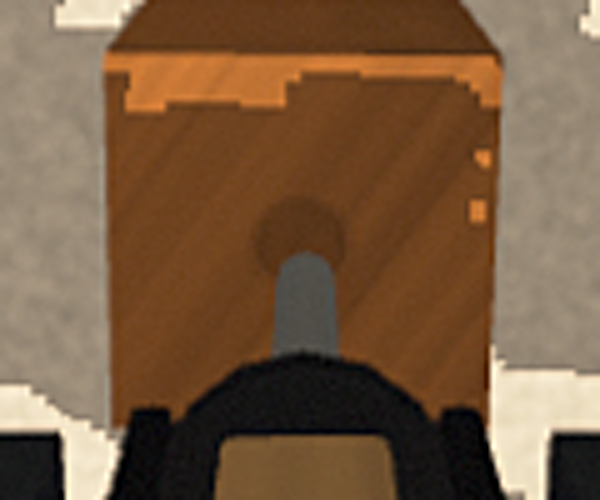

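Emit:
servo_tool(
  commands=[
    [[0.05,-0.05,0],[0,0,0],1],
    [[0,0,0.3],[0,0,0],1],
    [[0,0,0.3],[0,0,0],1],
    [[0,0,0.15],[0,0,0],1],
    [[0,0,0.1],[0,0,0],1],
    [[0,0,0.1],[0,0,0],1],
  ],
)

```text
t: 21.3
tool_pos: [0.5254, -0.1782, 0.1716]
eef_rot: [[-0.998, -0.057, 0.001], [-0.057, 0.998, -0.001], [-0.001, -0.001, -1.0]]
force: [-0.9, 1.2, -0.4]
gripper_width: 0.0175
```

```bash
python3 - <<'E'
from h import *
plan([.525,-.1772,.0993],93.3)
E
```

```text
turn units [-0.009  0.007 -0.001]
shift after turn [0.01 0.04 2.89]
shift now [0.016 0.046 2.891]
pos [ 0.5254 -0.1782  0.1716] F [-0.87  1.23 -0.35] T [ 0.041 -0.021  0.025] t 21.3 yaw 93.29190991887326 z [ 0.001  -0.0011 -1.    ]
```

Emit:
servo_tool(
  commands=[
    [[0,0.03,0.3],[0,0,0],1],
    [[0,0,0.4],[0,0,0],1],
    [[0,0,0.4],[0,0,0],1],
    [[0,0,0.4],[0,0,0],1],
    [[0,0,0.4],[0,0,0],1],
    [[0,0,0.3],[0,0,0],1],
    [[0,0,0.1],[0,0,0],1],
  ],
)

```text
t: 22.18
tool_pos: [0.5252, -0.1774, 0.1094]
eef_rot: [[-0.998, -0.057, 0.0], [-0.057, 0.998, -0.001], [-0.0, -0.001, -1.0]]
force: [-0.1, 0.2, -0.6]
gripper_width: 0.0178
```

```bash
python3 - <<'E'
from h import *
plan([.525,-.1772,.0993],93.3)
E
```

```text
turn units [-0.004  0.001 -0.001]
shift after turn [0.01 0.01 0.4 ]
shift now [0.009 0.009 0.404]
pos [ 0.5252 -0.1774  0.1094] F [-0.07  0.23 -0.62] T [ 0.026 -0.004  0.059] t 22.175 yaw 93.29182425655047 z [ 2.e-04 -6.e-04 -1.e+00]
```

Emit:
servo_tool(
  commands=[
    [[0,0,0.15],[0,0,0],1],
    [[0,0,0.1],[0,0,0],1],
    [[0,0,0.08],[0,0,0],1],
    [[0,0,0.05],[0,0,0],1],
  ],
)

```text
t: 22.68
tool_pos: [0.5258, -0.1777, 0.0999]
eef_rot: [[-0.998, -0.057, 0.002], [-0.057, 0.998, -0.001], [-0.001, -0.001, -1.0]]
force: [-0.8, 0.7, -1.3]
gripper_width: 0.0178
```

```bash
python3 - <<'E'
from h import *
plan([.525,-.1772,.0993],93.3)
E
```

```text
turn units [-0.011  0.011 -0.001]
shift after turn [0.03 0.02 0.02]
shift now [0.031 0.022 0.022]
pos [ 0.5258 -0.1777  0.0999] F [-0.83  0.73 -1.31] T [ 0.048  0.022 -0.057] t 22.675 yaw 93.29347021788999 z [ 0.0016 -0.0014 -1.    ]
```

Emit:
servo_tool(
  commands=[
    [[0.02,0.01,0.04],[0,0,0],1],
    [[0,0,0.04],[0,0,0],1],
    [[0,0,0.04],[0,0,0],1],
  ],
)

```text
t: 23.05
tool_pos: [0.5257, -0.1777, 0.0993]
eef_rot: [[-0.998, -0.058, 0.003], [-0.058, 0.998, -0.002], [-0.003, -0.003, -1.0]]
force: [-2.1, -0.1, 4.8]
gripper_width: 0.0177
```

```bash
python3 - <<'E'
from h import *
plan([.525,-.1772,.0993],93.3)
c=r.get_calibration("side");p,d=r.get_image("side");q=proj("side",[[.5262,-.1762,.09]],c);u,v=q[0].astype(int)
cv2.imwrite("pics/m.png",cv2.resize(p[v-60:v+50,u-60:u+60,::-1],None,fx=5,fy=5,interpolation=cv2.INTER_CUBIC))
E
```

```text
turn units [-0.018  0.021  0.   ]
shift after turn [0.03 0.02 0.  ]
shift now [0.027 0.022 0.002]
pos [ 0.5257 -0.1777  0.0993] F [-2.14 -0.11  4.84] T [0.173 0.257 0.024] t 23.05 yaw 93.30185608332926 z [ 0.0031 -0.0023 -1.    ]
```

View pics/m.png

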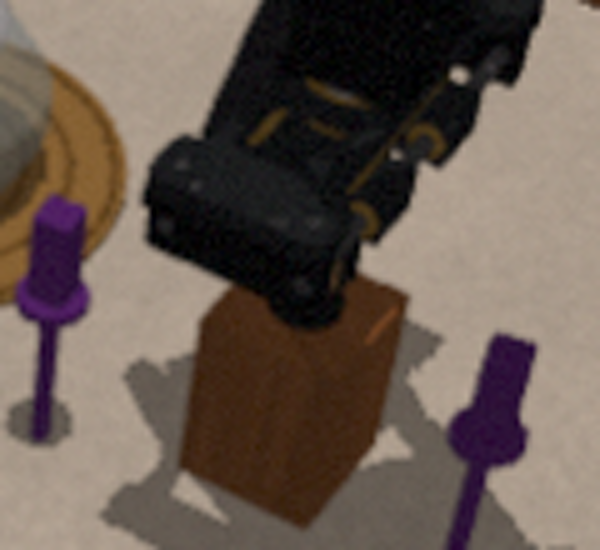

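Contact came at the same height as the grasp (0.0993), so the flange is seated on the block. Release and rise.

Emit:
servo_tool(
  commands=[
    [[0,0,-0.02],[0,0,0],0.7],
    [[0,0,0],[0,0,0],0.5],
    [[0,0,0],[0,0,0],0.4],
    [[0,0,0],[0,0,0],0.4],
    [[0,0,-0.4],[0,0,0],0.4],
    [[0,0,-0.8],[0,0,0],0.4],
    [[0,0,-1],[0,0,0],0.4],
    [[0,0,-1],[0,0,0],0.4],
    [[0,0,-1],[0,0,0],0.4],
    [[0.8,0,-1],[0,0,0],0.4],
    [[0.8,0,-0.5],[0,0,0],0.4],
    [[0,0,0],[0,0,0],0.4],
    [[0,0,0],[0,0,0],0.4],
  ],
)

```text
t: 24.72
tool_pos: [0.4857, -0.1801, 0.251]
eef_rot: [[-0.998, -0.058, 0.008], [-0.058, 0.998, -0.005], [-0.008, -0.006, -1.0]]
force: [-0.7, 0.2, -0.5]
gripper_width: 0.052
```

```bash
python3 - <<'E'
from h import *
np.set_printoptions(precision=4,suppress=True)
plan([.525,-.1772,.0993],93.3)
c=r.get_calibration("wrist");p,d=r.get_image("wrist")
X,uv=pts("wrist",d,np.ones(d.shape,bool),c)
near=np.hypot(X[:,0]-.527,X[:,1]+.177)<.06
for lo,hi in ((.135,.147),(.086,.0925)):
    q=near&(X[:,2]>lo)&(X[:,2]<hi)
    if q.sum()>20: print(q.sum(),X[q].mean(0),cv2.minAreaRect(X[q,:2].astype(np.float32)*1000))
p2,_=r.get_image("side");p3,_=r.get_image("top")
cv2.imwrite("pics/fin.png",np.hstack([cv2.resize(p2[150:350,270:490,::-1],(396,360)),cv2.resize(p3[200:320,270:490,::-1],(396,216)).repeat(1,0)[:216] if 0 else cv2.resize(p2[160:240,390:478,::-1],(396,360))]))
cv2.imwrite("pics/finw.png",p[:,:,::-1]); cv2.imwrite("pics/fint.png",cv2.resize(p3[180:330,150:490,::-1],None,fx=2.3,fy=2.3))
E
```

```text
turn units [-0.041  0.055  0.002]
shift after turn [-1.58  0.02  6.07]
shift now [-1.53   0.057  6.079]
pos [ 0.4857 -0.1801  0.251 ] F [-0.66  0.17 -0.5 ] T [0.026 0.013 0.047] t 24.725 yaw 93.31301593642006 z [ 0.0081 -0.0052 -1.    ]
411 [ 0.5244 -0.1775  0.139 ] ((525.3347778320312, -177.58921813964844), (18.336395263671875, 17.501941680908203), 3.5202510356903076)
2801 [ 0.5208 -0.1768  0.0884] ((525.210205078125, -176.8406982421875), (64.88102722167969, 63.95425033569336), 2.9716553688049316)
```

View pics/fin.png

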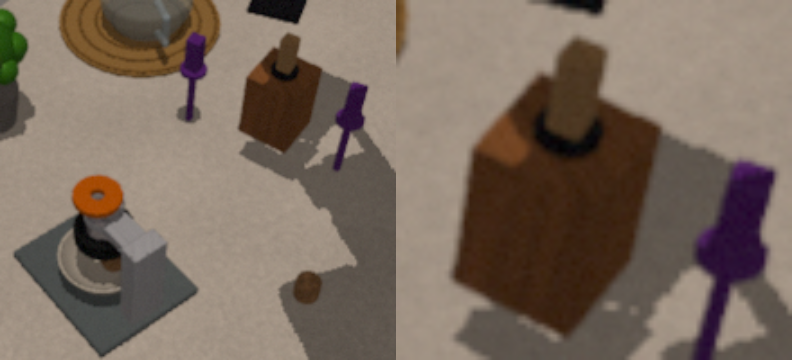

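View pics/fint.png

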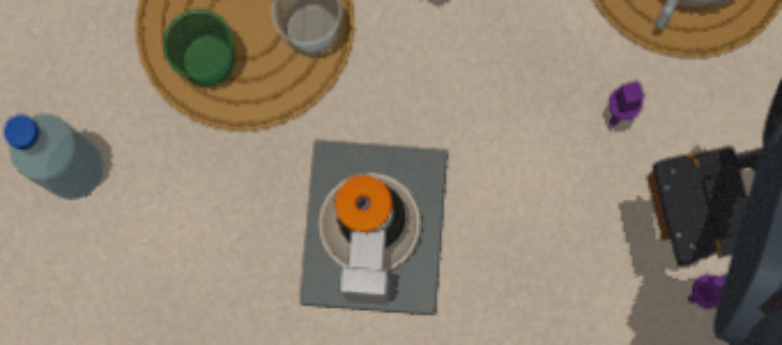

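```bash
python3 - <<'E'
from h import *
p,d=r.get_image("side")
a=cv2.resize(p[250:350,270:390,::-1],None,fx=6,fy=6,interpolation=cv2.INTER_CUBIC);cv2.imwrite("pics/dish.png",a)
for x in r.masks_of("side","bung")[:3]:
    X,uv=pts("side",d,x['region']);print(x['p'],x['extent'],np.round(np.median(X,0),4),np.round(X.max(0),3))
E
```

```text
0.5 [333.4, 297.6, 9.0, 6.4] [0.5372 0.1265 0.0321] [0.546 0.133 0.042]
```

View pics/dish.png

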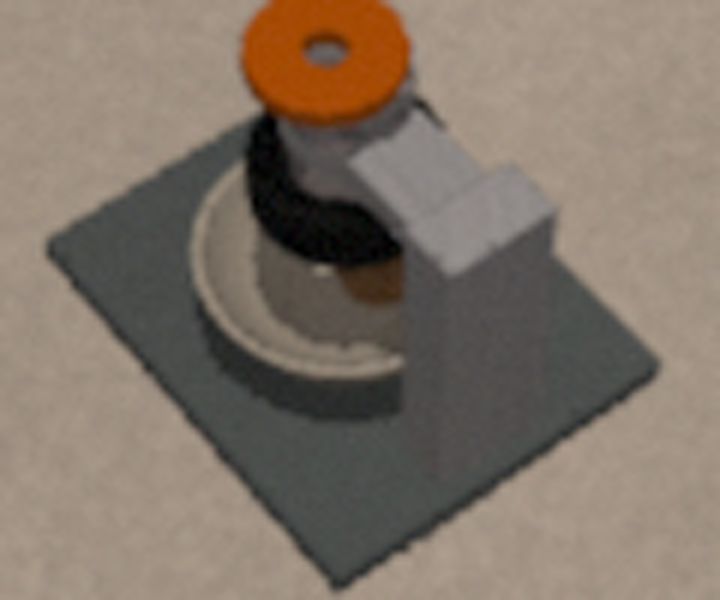

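The cork lies in the dish (side view about (333,298), surface at z ≈ 0.03) and the ring hole is clear. Handing in.

```bash
python3 -c "
from rig import r
print(r.hand_in(), r.observe()['t'])"
```

```text
the job is handed in; nothing more can be done
the job is handed in; nothing more can be done
```

I pushed the bung out of the tube into the dish, put the rod back in its holder, and handed the job in at about 25 s of the 72 s allowed. `hand_in` reported no verdict.

- **Into the ring:** I took the wooden-gripped rod out of the block and lined it up with the ring's hole from the images. The tip went in on the first try with no contact force, after about 1.5 mm of sideways centring.
- **Pushing the bung:** The largest wrist readings, seen only at the end of each move, were about 8.5 N down and 3.4 N sideways. The force dropped to zero as the bung fell clear.
- **Bung in the dish:** The side view shows the cork in the dish, its visible surface about 32 mm above the table and about 17 mm from the tube axis. Only part of it shows past the column, and the network's confidence was 0.5, so its exact pose is not confirmed.
- **Rod in the holder:** The flange touched the block at the same height as at the grasp. The grip top is under 1 mm from the block's centre in the wrist view, at the same height as before. The gripper is open and well clear.
- **Bystanders:** In the last images the dish, cups, bottle and purple look-alikes look unmoved. I did not measure these again, and the teapot shows only partly.

One disagreement: the side camera put the ring's hole about 3 mm further along y than the wrist camera did. The wrist reading was closer to where the rod went in.

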